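# Put the clamping kit away in its trays

## Task

The clamping kit was left in two stacks on the bench. Take both stacks apart and put every steel piece into the low tray that has its outline: the square riser block in the square tray, the round rest pad in the round tray, the hexagon nut in the hexagonal tray and the T-slot nut in the oblong tray, each lying flat on the tray's floor the same way up as it is now. Leave the number stamp and the feeler gauge where they are.

Things in the scene. Friction and masses are not known exactly. Their poses are not given: they have to be found in the camera images.
- riser_block: square steel riser block, 50 x 50 mm, 30 mm high, with an 18 mm hole through its middle; about 0.3 kg, loose, stands on the bench with one of the two nuts on it. Origin: centre of its underside; x and y square to its sides, z up
- rest_pad: round steel rest pad, 56 mm diameter, 30 mm high; about 0.28 kg, loose, stands on the bench with the other nut on it. Origin: centre of its underside; z up
- hex_nut: high hexagon nut of steel, 30 mm across flats (34.6 mm across corners), 30 mm high, 18 mm hole; about 0.11 kg, loose, at the start it stands on the riser block or on the rest pad. Origin: centre of its underside; its x axis is square to one pair of flats (others at 60 degrees), z up
- t_nut: long T-slot nut of steel, 50 mm long, 30 mm high: foot 30 mm wide and 14 mm high, above it a neck 18 mm wide and 16 mm high along the whole length; about 0.16 kg, loose, at the start it stands, neck up, on the riser block or on the rest pad. Origin: centre of its underside; x along its length, y across, z up
- square_tray: fixed low tray with a square recess 64 x 64 mm, grey rim 8 mm wide, 12 mm high over the bench, dark floor 4 mm over the bench; place of the riser block. Origin: centre of its underside; x and y square to its sides, z up
- round_tray: fixed low tray with a round recess 70 mm across, grey rim 8 mm wide, 12 mm high over the bench, dark floor 4 mm over the bench; place of the rest pad. Origin: centre of its underside; z up. The 160 mm high front wall of the black crate is some 75 mm behind the tray's centre: close the fingers sideways, parallel to that wall, to stay clear
- hex_tray: fixed low tray with a hexagonal recess 46 mm across flats, grey rim 8 mm wide, 12 mm high over the bench, dark floor 4 mm over the bench; place of the hexagon nut, which fits in it at any yaw. Origin: centre of its underside; its x axis is square to one pair of sides, z up. It stands next to the black crate in the same way as the round tray
- oblong_tray: fixed low tray with an oblong recess 66 x 46 mm, grey rim 8 mm wide, 12 mm high over the bench, dark floor 4 mm over the bench; place of the T-slot nut. Origin: centre of its underside; x along the recess's length, y across, z up
- number_stamp: bystander: black number stamp with a red end, 30 x 70 x 30 mm, lying loose on the bench at the left; not to be moved. Origin: centre of its underside
- feeler: bystander: closed steel feeler gauge, a thin bar 95 x 15 mm, 10 mm high, loose on the bench at the right, beside the parts case (the grey box with compartments); not to be moved. Origin: centre of its underside. (Not listed: a square upright post, 40 mm thick, stands further right on the front edge of the bench, some 0.45 m right of the bench's middle; keep the arm clear of it)

How it is judged:
By the outcome, as a careful person would: the job done as asked, in the order asked, and still so for the second after the job is handed in, with the robot touching nothing.
It also fails if it takes over 106 s, if anything falls off the work surface, if the arm or the gripper's body presses on something with over 40 N, if the wrist force passes 120 N, or if a joint passes its speed limit or range.

## Robot

A 6-joint arm with a two-finger parallel gripper is mounted at the origin on a cart in front of the work surface, level with it; the furniture and walls round the work are solid. World frame = base frame: x ahead of the robot, y to its left, z up, the work surface at z = 0. Lengths are in m, angles in rad, forces in N, time in s.
With the tool pointing down it reaches from about 0.25 to 0.725 m from the base axis. Payload 4 kg.
Tool frame: the origin (TCP) lies on the centre line of the jaws, within the pads' length; the fingertips stand 22 mm ahead of it and the grasp point (between the pads) lies 3 mm ahead of it; z points along the fingers, y is the line along which they close (so a half turn about z gives the same grasp; the last joint's range is limited). The gripper opens to 85 mm and grips with 20 to 120 N. Pads are 22 mm wide; open, the fingers measure 114 mm over their backs; the gripper's body (76 mm by 85 mm) begins 54 mm behind the grasp point. The pads swing forward as they close: fully open they stand 13 mm farther back than shut.
Start: joints at [1.306, 0.241, 0.005, 1.335, 0, 1.571], TCP at [0.131, 0.483, 0.253] pointing down, gripper open.
Joint ranges: [-2.72, 2.72], [-1.05, 1.87], [-1.09, 1.28], [-1.99, 2.15], [-1.42, 1.44], [-3.14, 3.14]. Speed limits (rad/s): [2.79, 2.79, 3.14, 3.14, 3.14, 3.14].

## Interface

Orientations are given as a unit quaternion [x, y, z, w].
In Python, from workcell import bot gives the robot as it stands.
- The arm moves only by the shell command python3 -m inch 'ROWS'. ROWS is JSON, one flat list of numbers, 7 for each row, row after row: the shift along the world's x, y, z in mm, then the turn, a rotation vector about the world's x, y, z in rad, then the opening in per cent of the stroke, from 0 (shut) to 100 (fully open). A call has 1 to 8 rows; each row is the pose to reach, as a shift and turn from the pose commanded when the call began; what a row does not reach only later rows make up. A row lasts 1/12 s, in which the tool goes at most 41.7 mm and 7.16 degrees, less where a joint would pass 70% of its speed; a pose out of reach is approached as far as the arm can. A call with a gripper value outside its range is refused whole. The fingers move at their own pace and stop on an object; the grip force is fixed at half the most. Time passes only in rows, so rows that repeat a pose let the fingers close. It gives the time, the measured TCP pose, the force, the opening and the grip force at its end, in the units of the state.
- bot.get_obs(): the state, without advancing time (a new reading comes with each control period).
- bot.camera(name): name is "scene" or "top"; returns the picture (480x640x3 uint8, blue, green, red); there is no depth.
- bot.camera_info(name): a dict with "intrinsics" (3x3 intrinsics, pixels), "camera_from_world" (4x4, takes a point from world to camera coordinates). Camera axes: x right, y down, z forward; pixel columns grow to the right and rows downward; lengths in m; the calibration is good to about 2 mm. A picture is of the moment at which its call begins. camera_info takes no time and is no camera call.
- bot.job_done(): hands the job in; it is judged then, once.
Trained networks look in the newest picture that a camera, given by its name, has taken for a name from the list of things; names that differ only in an ending like _2 or _b are one class to them, and where a whole thing is asked for, a point or a joint stands for the part that bears it (a point fixed in the world has none). Each returns a list of dicts, best first, with "confidence" (0 to 1); they miss things now and then, are a little off and sometimes report something else, mostly with a low value. They report only what shows in the picture. A call takes as long as a camera call.
- bot.silhouettes(camera, target): "mask" (480x640 bool, what is visible of it) and "uv" ([column, row] in pixels, amid what is visible of it).
- bot.spot_point(camera, target): "uv" ([column, row] in pixels: a listed point, or the origin of a listed thing).
The state is a dict: "clock": time; "joint_pos": joint angles; "joint_vel": joint speeds; "tau": joint torques, N m; "eef_pos": TCP position; "tool_rot": TCP orientation; "ft_force": force on the tool from outside, world axes, zero at the start; "ft_torque": the same for the moment, N m; "grip_width": finger opening in m; "grasp_force": force on a finger pad.
Only numpy, scipy, OpenCV 4.12 (cv2) and the standard library are available. Lean on these libraries where they do the work, as an engineer would, in place of code of your own. Each camera call takes 0.05 s, during which the arm holds its last target. There are 200 camera calls.

## Working session

There is one attempt and no reset: what is moved stays moved. The work goes in short steps, Python scripts to look and compute and a shell command to move; the robot and the scene stay as the last step left them, time stands still between calls to the robot, and variables do not carry over. Pictures are saved under pics/ and viewed, at most 14 in all, crops included, and the job is handed in when it is done.

```bash
mkdir -p pics; ls; python3 - <<'E'
from workcell import bot
import cv2,numpy as np
o=bot.get_obs(); print({k:np.round(v,3).tolist() for k,v in o.items()})
for c in("scene","top"):
    cv2.imwrite(f"pics/{c}0.png",bot.camera(c)); i=bot.camera_info(c); print(c,np.round(i["intrinsics"],1).tolist(),np.round(i["camera_from_world"],3).tolist())
    for n in "riser_block rest_pad hex_nut t_nut square_tray round_tray hex_tray oblong_tray number_stamp feeler".split():
        print(n,[(np.round(d["uv"]).tolist(),round(d["confidence"],2)) for d in bot.spot_point(c,n)[:3]])
E
```

```text
pics
{'clock': 0.0, 'joint_pos': [1.306, 0.241, 0.004, 1.335, 0.0, 1.571], 'joint_vel': [-0.001, 0.001, 0.0, -0.0, 0.0, 0.001], 'tau': [-0.001, -37.231, 25.241, 0.017, -0.0, -0.0], 'eef_pos': [0.131, 0.482, 0.252], 'tool_rot': [0.132, 0.991, -0.001, -0.0], 'ft_force': [-0.133, -0.301, -0.243], 'ft_torque': [0.005, 0.028, 0.022], 'grasp_force': 0.0, 'grip_width': 0.086}
scene [[436.8, 0.0, 310.5], [0.0, 436.8, 243.0], [0.0, 0.0, 1.0]] [[0.885, -0.465, -0.014, -0.359], [-0.341, -0.627, -0.701, 0.335], [0.317, 0.625, -0.713, 0.629], [0.0, 0.0, 0.0, 1.0]]
riser_block [([253.0, 223.0], 0.72)]
rest_pad [([300.0, 315.0], 0.95)]
hex_nut [([299.0, 307.0], 0.67), ([227.0, 192.0], 0.38)]
t_nut [([253.0, 215.0], 0.92)]
square_tray [([299.0, 306.0], 0.73), ([344.0, 380.0], 0.71)]
round_tray [([374.0, 327.0], 0.82)]
hex_tray [([339.0, 274.0], 0.9)]
oblong_tray [([275.0, 268.0], 0.62), ([228.0, 194.0], 0.31)]
number_stamp [([223.0, 193.0], 0.81)]
feeler [([415.0, 370.0], 0.86)]
top [[457.9, 0.0, 323.5], [0.0, 457.9, 237.2], [0.0, 0.0, 1.0]] [[-0.014, -1.0, 0.009, 0.19], [-0.983, 0.012, -0.184, 0.481], [0.184, -0.011, -0.983, 0.822], [0.0, 0.0, 0.0, 1.0]]
riser_block [([233.0, 260.0], 0.78), ([452.0, 260.0], 0.22)]
rest_pad [([377.0, 268.0], 0.64), ([379.0, 268.0], 0.29)]
hex_nut [([410.0, 213.0], 0.67), ([379.0, 267.0], 0.62)]
t_nut [([229.0, 258.0], 0.97)]
square_tray [([451.0, 264.0], 0.69)]
round_tray [([413.0, 213.0], 0.78)]
hex_tray [([346.0, 216.0], 0.77)]
oblong_tray [([307.0, 268.0], 0.95)]
number_stamp [([169.0, 276.0], 0.98)]
feeler [([234.0, 264.0], 0.72), ([466.0, 206.0], 0.65), ([412.0, 210.0], 0.34)]
```

```bash
python3 - <<'E'
import cv2
a=cv2.imread("pics/top0.png")[150:330,120:520]; cv2.imwrite("pics/topc.png",cv2.resize(a,(800,360),interpolation=cv2.INTER_CUBIC))
a=cv2.imread("pics/scene0.png")
cv2.imwrite("pics/scenec.png",cv2.resize(a[150:450,150:550],(800,600),interpolation=cv2.INTER_CUBIC))
E
```

```text
(no output)
```

View pics/topc.png

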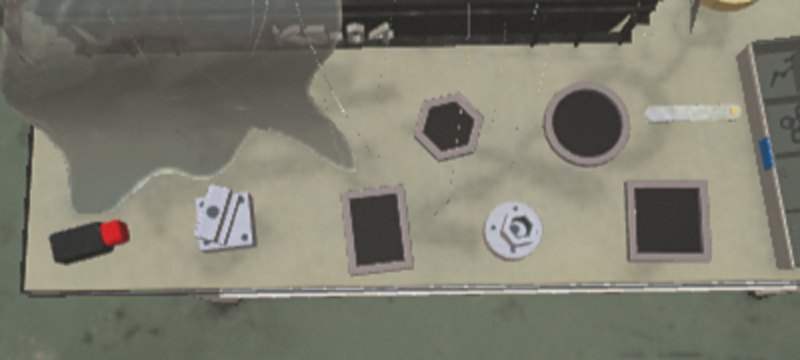

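View pics/scenec.png

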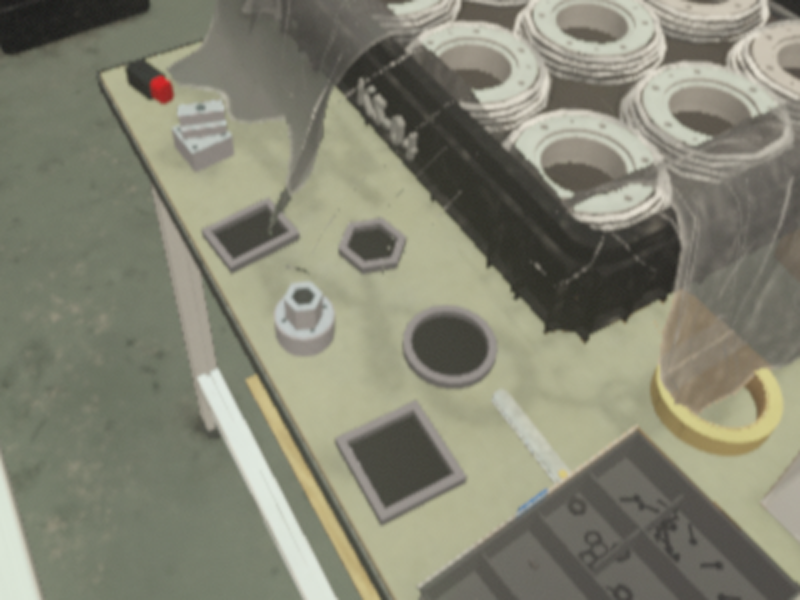

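View pics/top0.png

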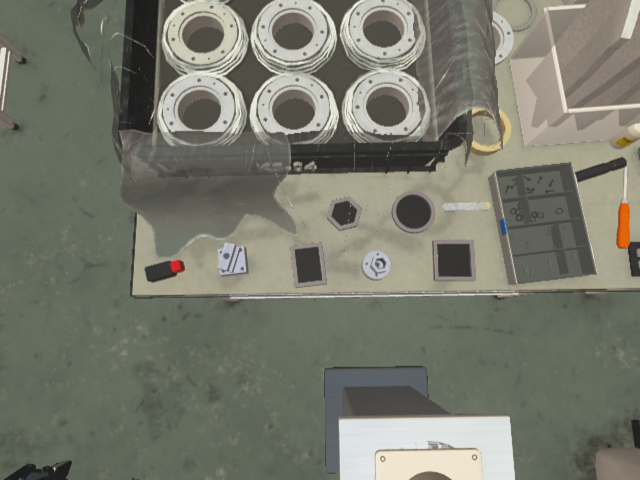

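The left stack has the T-nut on the riser block, at about (233,258) in top. The hex nut is on the rest pad at (378,266). A plastic sheet hangs near (297,235) and (160,256) in top. Next I fit the known shapes to the masks in both views.

```bash
cat > fit.py <<'E'
from workcell import bot
import cv2,numpy as np
from scipy.optimize import minimize
CI={c:bot.camera_info(c) for c in("scene","top")}
def proj(c,P):
    i=CI[c];T=np.array(i["camera_from_world"]);q=(np.asarray(P)@T[:3,:3].T+T[:3,3])@np.array(i["intrinsics"]).T
    return q[:,:2]/q[:,2:]
def prism(poly,z0,z1): return np.vstack([np.c_[poly,np.full(len(poly),z)] for z in(z0,z1)])
def rect(a,b): return np.array([[a,b],[-a,b],[-a,-b],[a,-b]])/2
def ngon(n,r,ph=0): t=ph+np.arange(n)*2*np.pi/n; return r*np.c_[np.cos(t),np.sin(t)]
hexa=lambda af:ngon(6,af/3**.5,np.pi/6)
M=dict(riser_block=[prism(rect(.05,.05),0,.03)],rest_pad=[prism(ngon(48,.028),0,.03)],hex_nut=[prism(hexa(.03),0,.03)],
 t_nut=[prism(rect(.05,.03),0,.014),prism(rect(.05,.018),.014,.03)],square_tray=[prism(rect(.08,.08),0,.012)],
 round_tray=[prism(ngon(48,.043),0,.012)],hex_tray=[prism(hexa(.062),0,.012)],oblong_tray=[prism(rect(.082,.062),0,.012)])
S=4
def draw(c,n,p):
    m=np.zeros((480*S,640*S),np.uint8)
    for V in M[n]:
        co,s=np.cos(p[3]),np.sin(p[3])
        W=V@np.array([[co,s,0],[-s,co,0],[0,0,1]])+p[:3]
        h=cv2.convexHull(((proj(c,W)+.5)*S-.5).astype(np.float32)); cv2.fillConvexPoly(m,np.round(h*16).astype(np.int32),1,shift=4)
    return m
def tri(uv):
    A=[];b=[]
    f=lambda X:np.concatenate([proj(c,[X])[0]-uv[c] for c in uv])
    from scipy.optimize import least_squares
    return least_squares(f,[.45,0,.03])
def fit(n,masks,p0,occ=None,zfix=None):
    big={c:cv2.resize(m.astype(np.uint8),None,fx=S,fy=S,interpolation=cv2.INTER_NEAREST) for c,m in masks.items()}
    hid={c:(draw(c,*occ) if occ else np.zeros((480*S,640*S),np.uint8)) for c in masks}
    def cost(p):
        p=np.array(p)*[.01,.01,.01,.3]
        if zfix is not None:p[2]=zfix
        r=0
        for c in big:
            d=draw(c,n,p)&(1-hid[c]); r+=1-(d&big[c]).sum()/max(1,(d|big[c]).sum())
        return r
    best=None
    for y in (np.arange(0,np.pi,np.pi/6) if len(p0)<4 else [p0[3]]):
        x0=np.array([*p0[:3],y])/[.01,.01,.01,.3]
        r=minimize(cost,x0,method="Nelder-Mead",options=dict(initial_simplex=x0+np.vstack([np.zeros(4),np.eye(4)*.7]),maxfev=150))
        if best is None or r.fun<best.fun:best=r
    return best.x*[.01,.01,.01,.3],best.fun
E
cat > m1.py <<'E'
from fit import *
R={}
def masks(n,pick={}):
    o={}
    for c in CI:
        L=bot.silhouettes(c,n)
        print(n,c,[(np.round(d["uv"]).tolist(),round(d["confidence"],2),int(d["mask"].sum())) for d in L[:3]])
        if L:o[c]=L[pick.get(c,0)]["mask"]
    return o
for c in CI: bot.camera(c)
ov={c:cv2.imread(f"pics/{c}0.png") for c in CI}
import pickle
ms={n:masks(n) for n in M}; pickle.dump(ms,open("ms.pkl","wb"))
print("sheet",[ (np.round(t.x,3),round(t.cost,1)) for t in (tri(dict(top=[297,235],scene=[287,267])),)])
E
python3 m1.py
```

```text
riser_block scene []
riser_block top [([241.0, 265.0], 0.81, 391)]
rest_pad scene [([305.0, 314.0], 0.74, 496)]
rest_pad top [([371.0, 273.0], 0.68, 503)]
hex_nut scene [([297.0, 301.0], 0.68, 364), ([252.0, 221.0], 0.15, 385)]
hex_nut top [([381.0, 263.0], 0.71, 218), ([240.0, 266.0], 0.31, 426)]
t_nut scene [([255.0, 208.0], 0.82, 364)]
t_nut top [([228.0, 257.0], 0.9, 455)]
square_tray scene [([349.0, 375.0], 0.97, 2412)]
square_tray top [([454.0, 261.0], 0.73, 1750)]
round_tray scene [([375.0, 323.0], 0.79, 1599)]
round_tray top [([414.0, 214.0], 0.75, 1457)]
hex_tray scene [([333.0, 272.0], 0.63, 717)]
hex_tray top [([345.0, 214.0], 0.94, 819)]
oblong_tray scene [([274.0, 266.0], 0.63, 1009)]
oblong_tray top [([310.0, 269.0], 0.65, 1314)]
sheet [(array([ 0.491,  0.242, -0.046]), np.float64(50.8))]
```

```bash
cat > m2.py <<'E'
from fit import *
import pickle
ms=pickle.load(open("ms.pkl","rb")); R={}
def init(n,z):
    o={}
    for c,m in ms[n].items():
        v,u=np.nonzero(m); o[c]=[u.mean(),v.mean()]
    if len(o)<2: return None
    t=tri(o); print(n,"tri",np.round(t.x,3),round(t.cost,1)); return t.x-[0,0,z]
for n in ["square_tray","round_tray","hex_tray","oblong_tray","t_nut","hex_nut"]:
    R[n],f=fit(n,ms[n],init(n,.012 if "tray" in n else .02)); print(n,np.round(R[n],4),round(f,3),flush=True)
for n,k in(("riser_block","t_nut"),("rest_pad","hex_nut")):
    R[n],f=fit(n,ms[n],R[k][:3]-[0,0,.03],(k,R[k]),zfix=0 if n=="riser_block" else None); print(n,np.round(R[n],4),round(f,3),flush=True)
pickle.dump(R,open("R.pkl","wb"))
out=[]
for c,(x0,y0) in dict(top=(150,180),scene=(170,170)).items():
    im=cv2.resize(cv2.imread(f"pics/{c}0.png"),None,fx=S,fy=S,interpolation=cv2.INTER_CUBIC)
    for n in R: 
        cs,_=cv2.findContours(draw(c,n,R[n]),0,2); cv2.drawContours(im,cs,-1,(0,255,0) if "tray" in n else (0,0,255),1)
    h=dict(top=120,scene=250)[c]; w=dict(top=350,scene=240)[c]
    a=im[y0*S:(y0+h)*S,x0*S:(x0+w)*S]; f=min(800/a.shape[1],600/a.shape[0]); cv2.imwrite(f"pics/ov_{c}.png",cv2.resize(a,None,fx=f,fy=f,interpolation=cv2.INTER_AREA))
E
python3 m2.py
```

```text
square_tray tri [ 0.442 -0.072  0.004] 0.0
square_tray [ 4.418e-01 -7.080e-02  3.000e-04 -2.830e-02] 0.058
round_tray tri [0.54  0.004 0.005] 0.0
round_tray [0.5401 0.0043 0.0006 0.0601] 0.08
hex_tray tri [0.539 0.142 0.006] 0.0
hex_tray [ 5.388e-01  1.422e-01 -4.000e-04  2.439e-01] 0.128
oblong_tray tri [0.436 0.215 0.005] 0.0
oblong_tray [ 0.4367  0.2147 -0.0008  0.1186] 0.14
t_nut tri [0.448 0.363 0.044] 0.0
t_nut [ 0.4486  0.3642  0.0301 -0.306 ] 0.2
hex_nut tri [0.431 0.08  0.046] 0.1
hex_nut [0.4306 0.0809 0.0306 0.152 ] 0.342
riser_block [0.4434 0.3596 0.0196 0.0945] 0.128
rest_pad [ 4.322e-01  8.300e-02 -2.000e-04  1.109e-01] 0.34
```

View pics/ov_top.png

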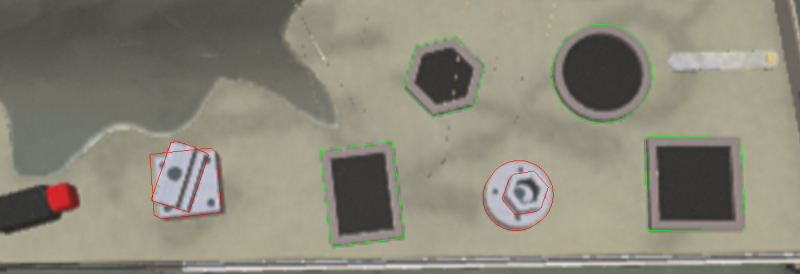

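View pics/ov_scene.png

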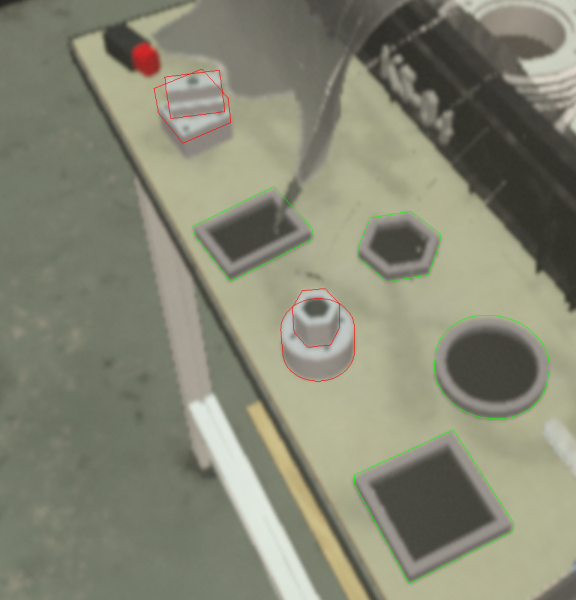

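```bash
python3 - <<'E'
from fit import *
import pickle
R=pickle.load(open("R.pkl","rb")); R["riser_block"][2]=0
M["nutring"]=0
fr=[]
for c,n,b in(("top","hex_nut","rest_pad"),("top","t_nut","riser_block"),("scene","hex_nut","rest_pad"),("scene","t_nut","riser_block")):
    im=cv2.imread(f"pics/{c}0.png"); u,v=proj(c,[R[n][:3]+[0,0,.01]])[0].astype(int); r=20 if c=="top" else 25
    F=400//(2*r)
    a=cv2.resize(im[v-r:v+r,u-r:u+r],None,fx=F,fy=F,interpolation=cv2.INTER_CUBIC)
    for k in(n,b):
        for V in M[k]:
            co,s=np.cos(R[k][3]),np.sin(R[k][3]); W=V@np.array([[co,s,0],[-s,co,0],[0,0,1]])+R[k][:3]
            q=(proj(c,W)-[u-r,v-r]+.5)*F; h=len(q)//2
            cv2.polylines(a,[np.round(q[h:]).astype(np.int32)],True,(0,0,255) if k==n else (0,160,0),1)
    fr.append(cv2.resize(a,(400,400))[:, :])
o=np.vstack([np.hstack(fr[:2]),np.hstack(fr[2:])]); cv2.imwrite("pics/zoom.png",cv2.resize(o,(600,600)))
E
```

```text
(no output)
```

View pics/zoom.png

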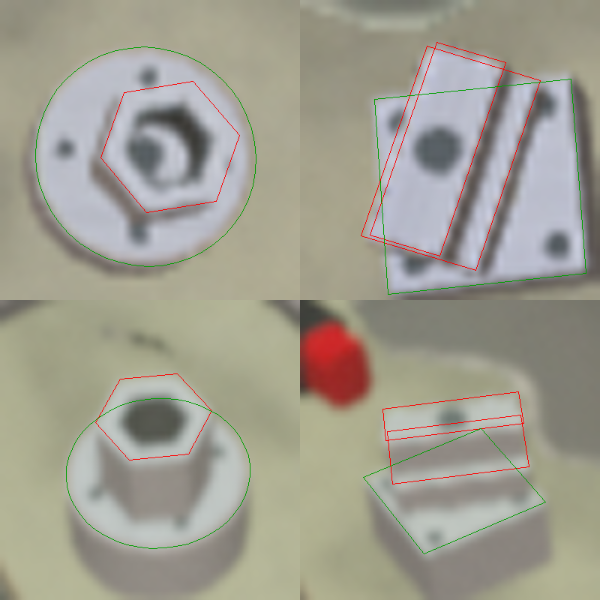

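Trays stand at z≈0 and the nuts' undersides at 30 mm, which agrees with the given sizes. The zoom shows the T-nut neck and hex outlines on the fitted lines (red). I start with the T-nut.

```bash
python3 -m inch '[160,-60,0,0,0,-0.04,60, 160,-60,0,0,0,-0.04,60, 160,-60,0,0,0,-0.04,60, 160,-60,0,0,0,-0.04,60, 318,-118,-40,0,0,-0.04,60, 318,-118,-40,0,0,-0.04,60, 318,-118,-80,0,0,-0.04,60, 318,-118,-100,0,0,-0.04,60]'
```

```text
clock: 2.67
eef_pos: [0.4268, 0.374, 0.1831]
tool_rot: [0.153, 0.988, 0.002, 0.002]
ft_force: [-0.1, -0.1, -0.8]
grip_width: 0.0512
grasp_force: 0.0
```

```bash
python3 -m inch '[0,0,0,0,0,0,60, 0,0,0,0,0,0,60, 0,0,0,0,0,0,60]'; python3 -c "
from workcell import bot
o=bot.get_obs();print(o['eef_pos'],o['tool_rot'])"
```

```text
clock: 2.92
eef_pos: [0.4229, 0.3741, 0.1816]
tool_rot: [0.152, 0.988, -0.0, -0.0]
ft_force: [-0.9, -0.9, 0.2]
grip_width: 0.0514
grasp_force: 0.0
[0.4228514  0.37411225 0.18157808] [ 1.52000437e-01  9.88380365e-01 -5.52268287e-05 -3.42284818e-04]
```

```bash
python3 -m inch '[26,-10,-40,0,0,0,60, 26,-10,-70,0,0,0,60, 26,-10,-90,0,0,0,60, 26,-10,-105,0,0,0,60, 26,-10,-113,0,0,0,60, 26,-10,-113,0,0,0,60, 26,-10,-113,0,0,0,60]'; python3 - <<'E'
from workcell import bot
import cv2,numpy as np
a=bot.camera("scene")[170:260,200:320];b=bot.camera("top")[215:305,180:300]
cv2.imwrite("pics/g1.png",np.hstack([cv2.resize(x,(400,300),interpolation=cv2.INTER_CUBIC) for x in(a,b)]))
E
```

```text
clock: 3.5
eef_pos: [0.4489, 0.3653, 0.0699]
tool_rot: [0.151, 0.989, 0.001, 0.001]
ft_force: [0.2, -0.2, 0.6]
grip_width: 0.0511
grasp_force: 0.0
```

View pics/g1.png

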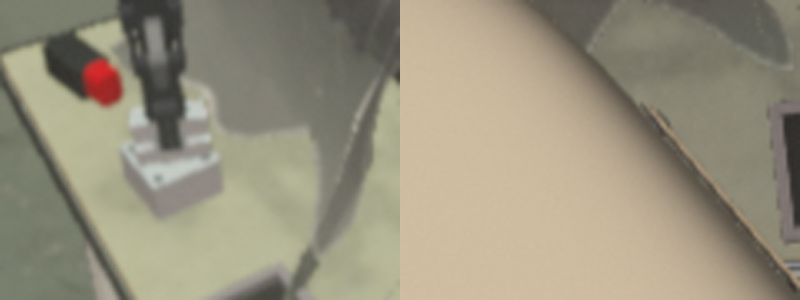

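The scene view at crop (165,120) shows the fingers straddling the neck. The arm hides the top view. Closing.

```bash
python3 -m inch '[0,0,0,0,0,0,0, 0,0,0,0,0,0,0, 0,0,0,0,0,0,0, 0,0,0,0,0,0,0, 0,0,0,0,0,0,0, 0,0,0,0,0,0,0, 0,0,0,0,0,0,0, 0,0,0,0,0,0,0]'
```

```text
clock: 4.27
eef_pos: [0.4496, 0.3645, 0.0698]
tool_rot: [0.152, 0.988, 0.001, 0.001]
ft_force: [-0.9, 0.1, 5.3]
grip_width: 0.0163
grasp_force: 60.8
```

```bash
python3 -m inch '[0,0,20,0,0,0,0, 0,0,50,0,0,0,0, 0,0,70,0,0,0,0, -12,-150,70,0,0,0.424,0, -12,-150,70,0,0,0.424,0, -12,-150,70,0,0,0.424,0, -12,-150,70,0,0,0.424,0, -12,-150,70,0,0,0.424,0]'; python3 -m inch '[0,0,0,0,0,0,0, 0,0,0,0,0,0,0, 0,0,0,0,0,0,0]'; python3 - <<'E'
from workcell import bot
import cv2,numpy as np
o=bot.get_obs();print(np.round(o['eef_pos'],4))
a=bot.camera("scene")[190:310,200:360]; cv2.imwrite("pics/g2.png",cv2.resize(a,(640,480),interpolation=cv2.INTER_CUBIC))
E
```

```text
clock: 4.93
eef_pos: [0.4349, 0.2089, 0.1378]
tool_rot: [-0.058, 0.998, -0.002, -0.002]
ft_force: [-0.5, 0.5, -2.2]
grip_width: 0.0163
grasp_force: 60.0
clock: 5.18
eef_pos: [0.4373, 0.2151, 0.1385]
tool_rot: [-0.06, 0.998, 0.0, 0.0]
ft_force: [1.0, 0.9, -1.3]
grip_width: 0.0165
grasp_force: 60.0
[0.4373 0.2151 0.1385]
```

View pics/g2.png

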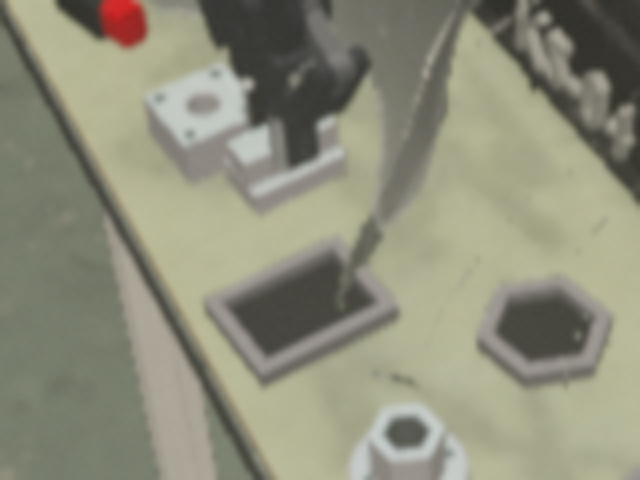

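The T-nut is held level, neck up, at about (285,165) in the crop. Lowering it into the oblong tray.

```bash
python3 -m inch '[0,0,-35,0,0,0,0, 0,0,-65,0,0,0,0, 0,0,-82,0,0,0,0, 0,0,-88,0,0,0,0, 0,0,-91,0,0,0,0, 0,0,-93,0,0,0,0, 0,0,-94,0,0,0,0, 0,0,-94,0,0,0,0]'
```

```text
clock: 5.9
eef_pos: [0.4379, 0.2148, 0.0455]
tool_rot: [-0.06, 0.998, 0.0, 0.001]
ft_force: [-0.1, -0.1, -1.3]
grip_width: 0.0162
grasp_force: 60.0
```

```bash
python3 -m inch '[0,0,-1,0,0,0,0, 0,0,-1,0,0,0,0, 0,0,-1,0,0,0,0]'; python3 -m inch '[0,0,0,0,0,0,50, 0,0,0,0,0,0,50, 0,0,0,0,0,0,50, 0,0,0,0,0,0,50, 0,0,0,0,0,0,50, 0,0,30,0,0,0,50, 0,0,70,0,0,0,50, 0,0,90,0,0,0,50]'
```

```text
clock: 6.15
eef_pos: [0.4373, 0.2142, 0.0441]
tool_rot: [-0.06, 0.998, 0.0, 0.001]
ft_force: [0.1, -0.0, -1.6]
grip_width: 0.0162
grasp_force: 60.0
clock: 6.82
eef_pos: [0.4381, 0.2147, 0.1368]
tool_rot: [-0.06, 0.998, 0.001, 0.002]
ft_force: [1.1, 0.7, -0.2]
grip_width: 0.0424
grasp_force: 0.0
```

```bash
python3 -m inch '[-7,-134,0,0,0,-0.49,70, -7,-134,0,0,0,-0.49,70, -7,-134,0,0,0,-0.49,70, -7,-134,0,0,0,-0.49,70, -7,-134,0,0,0,-0.49,70, -7,-134,0,0,0,-0.49,70, -7,-134,-10,0,0,-0.49,70, -7,-134,-10,0,0,-0.49,70]'; python3 - <<'E'
from workcell import bot
import cv2,numpy as np
a=bot.camera("scene")[190:340,200:400]; cv2.imwrite("pics/g3.png",cv2.resize(a,(800,600),interpolation=cv2.INTER_CUBIC))
E
```

```text
clock: 7.48
eef_pos: [0.4295, 0.081, 0.1225]
tool_rot: [0.183, 0.983, -0.0, -0.001]
ft_force: [0.1, -0.6, -0.3]
grip_width: 0.0599
grasp_force: 0.0
```

View pics/g3.png

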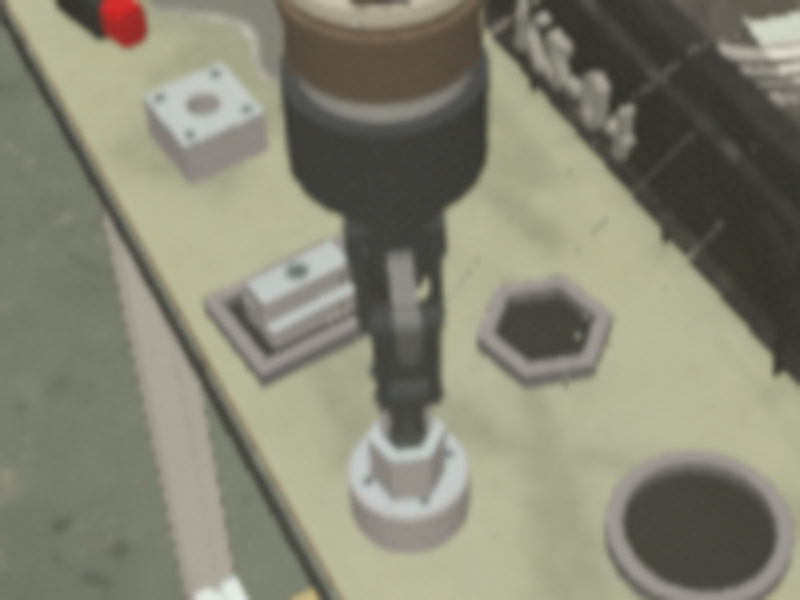

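The T-nut sits in the oblong tray at crop (300,300). Descending on the hex nut.

```bash
python3 -m inch '[1,0,-25,0,0,0,70, 1,0,-45,0,0,0,70, 1,0,-55,0,0,0,70, 1,0,-58,0,0,0,70, 1,0,-58,0,0,0,70, 1,0,-58,0,0,0,70]'
```

```text
clock: 8.03
eef_pos: [0.4315, 0.0808, 0.066]
tool_rot: [0.184, 0.983, 0.0, 0.0]
ft_force: [0.4, -0.0, 0.5]
grip_width: 0.0597
grasp_force: 0.0
```

```bash
python3 -m inch '[-1,0,-2,0,0,0,70, -1,0,-2,0,0,0,0, -1,0,-2,0,0,0,0, -1,0,-2,0,0,0,0, -1,0,-2,0,0,0,0, -1,0,-2,0,0,0,0, -1,0,-2,0,0,0,0, -1,0,-2,0,0,0,0]';python3 -m inch '[0,0,0,0,0,0,0,0,0,0,0,0,0,0]'
```

```text
clock: 8.7
eef_pos: [0.4306, 0.0803, 0.0643]
tool_rot: [0.184, 0.983, 0.001, 0.001]
ft_force: [-0.8, -0.1, 5.4]
grip_width: 0.0288
grasp_force: 60.1
clock: 8.87
eef_pos: [0.4307, 0.0803, 0.0644]
tool_rot: [0.184, 0.983, 0.001, 0.001]
ft_force: [-1.7, 1.0, 5.1]
grip_width: 0.0286
grasp_force: 60.1
```

```bash
python3 -m inch '[0,0,30,0,0,0,0, 0,0,60,0,0,0.1,0, 54,31,60,0,0,0.37,0, 108,62,60,0,0,0.37,0, 108,62,60,0,0,0.37,0, 108,62,60,0,0,0.37,0, 108,62,60,0,0,0.37,0, 108,62,60,0,0,0.37,0]'; python3 -m inch '[0,0,0,0,0,0,0, 0,0,0,0,0,0,0]'
```

```text
clock: 9.53
eef_pos: [0.5367, 0.1417, 0.1221]
tool_rot: [0.0, 1.0, -0.001, -0.002]
ft_force: [-0.1, 0.9, -1.6]
grip_width: 0.0284
grasp_force: 60.0
clock: 9.7
eef_pos: [0.5367, 0.1414, 0.1235]
tool_rot: [0.001, 1.0, -0.0, -0.001]
ft_force: [-1.0, -0.1, -1.1]
grip_width: 0.0289
grasp_force: 60.0
```

```bash
python3 - <<'E'
from workcell import bot
import cv2,numpy as np
a=bot.camera("scene")[190:340,230:430]; cv2.imwrite("pics/g4.png",cv2.resize(a,(640,480),interpolation=cv2.INTER_CUBIC))
E
```

```text
(no output)
```

View pics/g4.png

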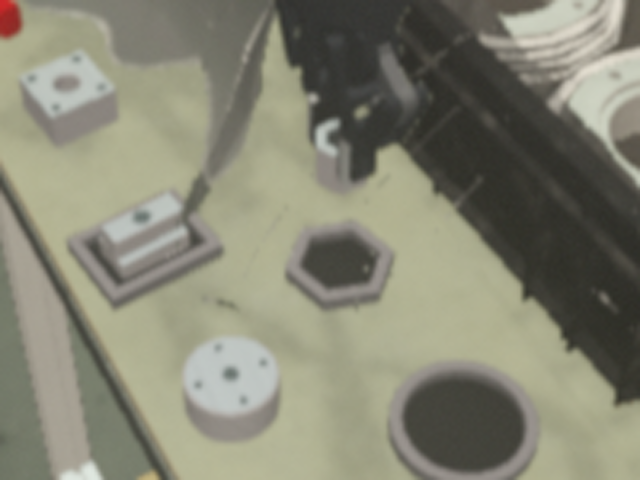

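The hex nut is held upright at crop (335,160). The T-nut lies flat in its tray.

```bash
python3 -m inch '[2,1,-30,0,0,0,0, 2,1,-60,0,0,0,0, 2,1,-74,0,0,0,0, 2,1,-80,0,0,0,0, 2,1,-83,0,0,0,0, 2,1,-85,0,0,0,0, 2,1,-85,0,0,0,0, 2,1,-85,0,0,0,0]'
```

```text
clock: 10.42
eef_pos: [0.541, 0.1433, 0.0399]
tool_rot: [0.0, 1.0, 0.0, 0.001]
ft_force: [1.2, -0.3, -1.8]
grip_width: 0.0285
grasp_force: 59.9
```

```bash
python3 -m inch '[-2,-1,-1,0,0,0,0, -2,-1,-1,0,0,0,0, -2,-1,-1,0,0,0,60, -2,-1,-1,0,0,0,60, -2,-1,-1,0,0,0,60, -2,-1,-1,0,0,0,60, -2,-1,-1,0,0,0,60, -2,-1,20,0,0,0,60]'; python3 -m inch '[0,0,30,0,0,0,60, 0,0,60,0,0,0,80, -108,-60,80,0,0,0,100, -108,-60,80,0,0,0,100, -108,-60,80,0,0,0,100, -108,-60,80,0,0,0,100, -208,-60,80,0,0,0,100, -208,-60,80,0,0,0,100]'; python3 - <<'E'
from workcell import bot
print(bot.get_obs()["eef_pos"])
import cv2
cv2.imwrite("pics/top5.png",bot.camera("top"))
cv2.imwrite("pics/scene5.png",bot.camera("scene"))
for c in("top","scene"):
    for n in("riser_block","rest_pad","hex_nut","t_nut"): print(c,n,[([round(float(v)) for v in d["uv"]],round(d["confidence"],2),int(d["mask"].sum())) for d in bot.silhouettes(c,n)])
E
```

```text
clock: 11.08
eef_pos: [0.5348, 0.1413, 0.055]
tool_rot: [0.0, 1.0, -0.001, -0.004]
ft_force: [-0.5, -0.3, 0.1]
grip_width: 0.0513
grasp_force: 0.0
clock: 11.75
eef_pos: [0.3468, 0.0819, 0.1383]
tool_rot: [0.001, 1.0, 0.0, 0.0]
ft_force: [-1.1, 1.4, 0.4]
grip_width: 0.0853
grasp_force: 0.0
[0.34675645 0.08192264 0.13829454]
top riser_block [([231, 258], 0.58, 732), ([374, 264], 0.55, 556)]
top rest_pad [([376, 267], 0.68, 582)]
top hex_nut [([341, 216], 0.45, 234)]
top t_nut [([309, 266], 0.88, 433), ([410, 213], 0.74, 1394)]
scene riser_block [([267, 217], 0.5, 97)]
scene rest_pad [([305, 310], 0.56, 834)]
scene hex_nut [([334, 266], 0.62, 296)]
scene t_nut [([279, 261], 0.7, 454)]
```

```bash
python3 - <<'E'
from fit import *
def m(c,n,lo):
    for _ in range(4):
        bot.camera(c); L=[d for d in bot.silhouettes(c,n) if d["mask"].sum()>lo]
        if L: return L[0]["mask"]
rb={c:x for c in CI if (x:=m(c,"riser_block",500 if c=="top" else 400)) is not None}
rp={c:x for c in CI if (x:=m(c,"rest_pad",500)) is not None}
R={}
R["riser_block"],f=fit("riser_block",rb,[.4434,.3596,0,.0945]);print(list(rb),np.round(R["riser_block"],4),f)
if len(rb)<2 or 1: 
    R["riser_block"],f=fit("riser_block",{"top":rb["top"]},[.4434,.3596,0,.0945],zfix=0);R["riser_block"][2]=0;print("top",np.round(R["riser_block"],4),f)
R["rest_pad"],f=fit("rest_pad",rp,[.432,.083,0,0]);print(list(rp),np.round(R["rest_pad"],4),f)
o=[]
for c in CI:
    im=cv2.resize(cv2.imread(f"pics/{c}5.png"),None,fx=S,fy=S,interpolation=cv2.INTER_CUBIC)
    for n in R:
        cs,_=cv2.findContours(draw(c,n,R[n]),0,2); cv2.drawContours(im,cs,-1,(0,255,0),1)
    x0,y0,w,h=dict(top=(200,190,220,110),scene=(200,170,220,180))[c]
    a=im[y0*S:(y0+h)*S,x0*S:(x0+w)*S]; f=400/a.shape[1] if c=="scene" else 440/a.shape[1]
    o.append(cv2.resize(a,None,fx=f,fy=f,interpolation=cv2.INTER_AREA))
W=max(x.shape[1] for x in o); cv2.imwrite("pics/ov5.png",np.vstack([np.pad(x,((0,0),(0,W-x.shape[1]),(0,0))) for x in o]))
E
```

```text
['top'] [ 0.4453  0.3619 -0.0127  0.1002] 0.08727613982951432
top [0.4434 0.3595 0.     0.1062] 0.09325549239514519
['scene', 'top'] [ 0.4327  0.0843 -0.0034  0.0889] 0.2890650707064133
```

View pics/ov5.png

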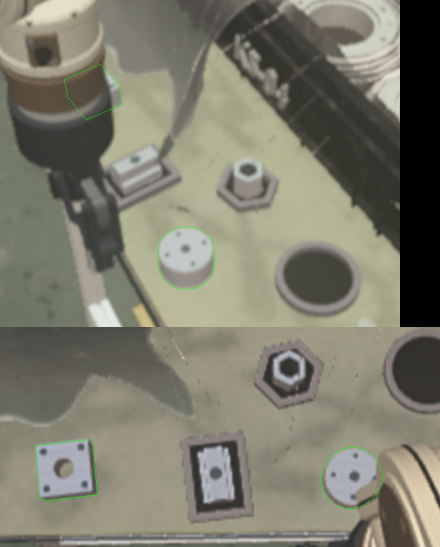

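Both nuts lie in their trays, and the pad and riser outlines match the picture. Next is the rest pad.

```bash
python3 -m inch '[43,1,0,0,0,0,100, 86,1,-20,0,0,0,100, 86,1,-50,0,0,0,100, 86,1,-80,0,0,0,100, 86,1,-96,0,0,0,100, 86,1,-104,0,0,0,100, 86,1,-107,0,0,0,100, 86,1,-107,0,0,0,100]';python3 -m inch '[0,0,0,0,0,0,0,0,0,0,0,0,0,0,0,0,0,0,0,0,0,0,0,0,0,0,0,0,0,0,0,0,0,0,0,0,0,0,0,0,0,0]'
```

```text
clock: 13.72
eef_pos: [0.4325, 0.0831, 0.0314]
tool_rot: [0.0, 1.0, -0.0, -0.0]
ft_force: [0.5, 0.4, 0.8]
grip_width: 0.0855
grasp_force: 0.0
clock: 14.22
eef_pos: [0.4338, 0.083, 0.0335]
tool_rot: [0.0, 1.0, -0.0, 0.002]
ft_force: [-0.4, -1.9, 8.0]
grip_width: 0.054
grasp_force: 62.0
```

```bash
python3 -m inch '[0,0,20,0,0,0,0, 0,0,50,0,0,0,0, 0,0,60,0,0,0,0, 54,-39,60,0,0,0,0, 107,-79,60,0,0,0,0, 107,-79,60,0,0,0,0, 107,-79,60,0,0,0,0, 107,-79,60,0,0,0,0]';python3 -m inch '[0,0,0,0,0,0,0,0,0,0,0,0,0,0,0,0,0,0,0,0,0]'; python3 - <<'E'
from workcell import bot
import cv2,numpy as np
a=bot.camera("scene")[210:390,290:530]; cv2.imwrite("pics/g6.png",cv2.resize(a,(640,480),interpolation=cv2.INTER_CUBIC))
E
```

```text
clock: 14.88
eef_pos: [0.5424, 0.0021, 0.0919]
tool_rot: [0.002, 1.0, -0.0, 0.002]
ft_force: [0.3, -0.5, -3.1]
grip_width: 0.0533
grasp_force: 65.7
clock: 15.13
eef_pos: [0.5381, 0.0048, 0.0913]
tool_rot: [-0.0, 1.0, 0.0, -0.001]
ft_force: [-0.7, -0.3, -3.3]
grip_width: 0.0533
grasp_force: 65.7
```

View pics/g6.png

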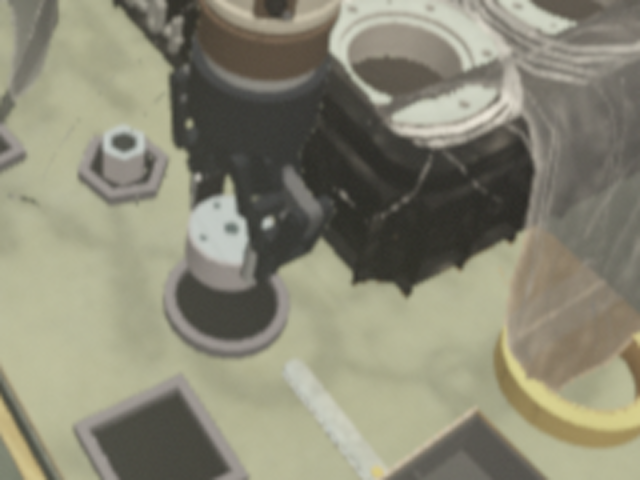

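The pad is held level above the round tray at crop (225,250), clear of the crate and the feeler.

```bash
python3 -m inch '[1,-1,-25,0,0,0,0, 1,-1,-40,0,0,0,0, 1,-1,-47,0,0,0,0, 1,-1,-50,0,0,0,0, 1,-1,-52,0,0,0,0, 1,-1,-53,0,0,0,0, 1,-1,-53,0,0,0,0, 1,-1,-53,0,0,0,0]'
```

```text
clock: 15.85
eef_pos: [0.5413, 0.0032, 0.0393]
tool_rot: [0.0, 1.0, 0.0, 0.001]
ft_force: [0.3, 0.1, -2.5]
grip_width: 0.0536
grasp_force: 65.7
```

```bash
python3 -m inch '[-1,1,-1.5,0,0,0,0, -1,1,-1.5,0,0,0,0, -1,1,-1.5,0,0,0,76, -1,1,-1.5,0,0,0,76, -1,1,-1.5,0,0,0,76, -1,1,-1.5,0,0,0,76, -1,1,20,0,0,0,76, -1,1,50,0,0,0,76]'; python3 -m inch '[0,0,40,0,0,0,80, 0,0,60,0,0,0,100, -97,100,60,0,0,0.1,100, -97,100,60,0,0,0.1,100, -97,100,60,0,0,0.106,100, -97,100,60,0,0,0.106,100, -97,180,60,0,0,0.106,100, -97,220,60,0,0,0.106,100]'; python3 -m inch '[0,0,0,0,0,0,100,0,0,0,0,0,0,100]'
```

```text
clock: 16.52
eef_pos: [0.537, 0.004, 0.0864]
tool_rot: [0.0, 1.0, -0.0, -0.003]
ft_force: [0.3, -0.5, 0.8]
grip_width: 0.0653
grasp_force: 0.0
clock: 17.18
eef_pos: [0.4418, 0.1877, 0.1492]
tool_rot: [-0.051, 0.999, 0.0, 0.0]
ft_force: [0.7, 0.1, 0.5]
grip_width: 0.0851
grasp_force: 0.0
clock: 17.35
eef_pos: [0.4425, 0.1895, 0.1488]
tool_rot: [-0.055, 0.998, 0.0, 0.0]
ft_force: [-0.1, -0.7, 0.4]
grip_width: 0.0853
grasp_force: 0.0
```

```bash
python3 -m inch '[1,170,0,0,0,0,100, 1,170,0,0,0,0,100, 1,170,0,0,0,0,100, 1,170,0,0,0,0,100, 1,170,0,0,0,0,100, 1,170,-30,0,0,0,100, 1,170,-60,0,0,0,100, 1,170,-60,0,0,0,100]'; python3 -m inch '[0,0,-30,0,0,0,100, 0,0,-48,0,0,0,100, 0,0,-55,0,0,0,100, 0,0,-58,0,0,0,100, 0,0,-58,0,0,0,100, 0,0,-58,0,0,0,100]'
```

```text
clock: 18.02
eef_pos: [0.4406, 0.3536, 0.0828]
tool_rot: [-0.052, 0.999, -0.004, -0.005]
ft_force: [-1.7, -1.5, -0.9]
grip_width: 0.0854
grasp_force: 0.0
clock: 18.52
eef_pos: [0.4447, 0.3577, 0.032]
tool_rot: [-0.052, 0.999, 0.001, 0.001]
ft_force: [0.3, 0.6, 0.0]
grip_width: 0.0853
grasp_force: 0.0
```

```bash
python3 -m inch '[-1,2,0,0,0,0,0, -1,2,0,0,0,0,0, -1,2,0,0,0,0,0, -1,2,0,0,0,0,0, -1,2,0,0,0,0,0, -1,2,0,0,0,0,0, -1,2,0,0,0,0,0]';  python3 -m inch '[0,0,20,0,0,0,0, 0,0,50,0,0,0,0, 0,0,90,0,0,0,0, 0,0,110,0,0,0,0, 0,-120,110,0,0,-0.13,0, 0,-120,110,0,0,-0.13,0, 0,-120,110,0,0,-0.13,0, 0,-120,110,0,0,-0.13,0]'; python3 -m inch '[0,0,0,0,0,0,0, 0,0,0,0,0,0,0]'
```

```text
clock: 19.1
eef_pos: [0.4433, 0.3598, 0.0318]
tool_rot: [-0.053, 0.999, 0.0, 0.001]
ft_force: [-0.5, -0.9, 5.3]
grip_width: 0.0489
grasp_force: 65.3
clock: 19.77
eef_pos: [0.4404, 0.233, 0.1396]
tool_rot: [0.015, 1.0, -0.003, -0.002]
ft_force: [-1.6, 0.4, -4.2]
grip_width: 0.0487
grasp_force: 64.5
clock: 19.93
eef_pos: [0.4427, 0.2395, 0.1404]
tool_rot: [0.013, 1.0, 0.0, -0.0]
ft_force: [0.2, 0.5, -3.1]
grip_width: 0.0486
grasp_force: 64.5
```

```bash
python3 -m inch '[-1,-310,0,0,0,0,0, -1,-310,0,0,0,0,0, -1,-310,0,0,0,0,0, -1,-310,0,0,0,0,0, -1,-310,0,0,0,0,0, -1,-310,0,0,0,0,0, -1,-310,0,0,0,0,0, -1,-310,0,0,0,0,0]'; python3 -m inch '[0,0,0,0,0,0,0, 0,0,0,0,0,0,0, 0,0,0,0,0,0,0]'; python3 - <<'E'
from workcell import bot
import cv2,numpy as np
a=bot.camera("scene")[170:470,190:590]; cv2.imwrite("pics/g7.png",cv2.resize(a,(800,600),interpolation=cv2.INTER_CUBIC))
E
```

```text
clock: 20.6
eef_pos: [0.4424, -0.0737, 0.1406]
tool_rot: [0.013, 1.0, -0.001, 0.001]
ft_force: [0.5, -0.4, -3.7]
grip_width: 0.0485
grasp_force: 65.0
clock: 20.85
eef_pos: [0.4421, -0.0695, 0.1403]
tool_rot: [0.012, 1.0, 0.0, -0.0]
ft_force: [0.8, 0.4, -3.0]
grip_width: 0.0483
grasp_force: 65.0
```

View pics/g7.png

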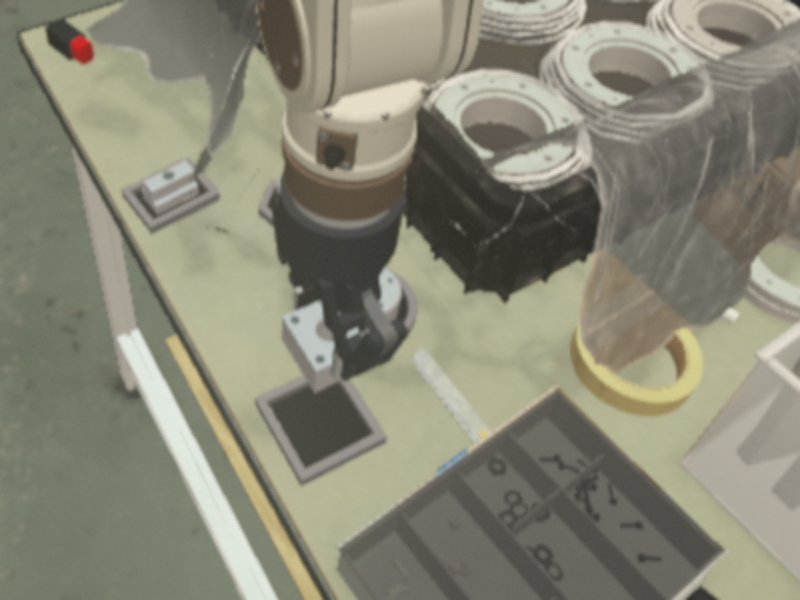

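The riser is held level above the square tray at crop (320,340), clear of the parts case.

```bash
python3 -m inch '[0,-1,-35,0,0,0,0, 0,-1,-70,0,0,0,0, 0,-1,-88,0,0,0,0, 0,-1,-97,0,0,0,0, 0,-1,-101,0,0,0,0, 0,-1,-103,0,0,0,0, 0,-1,-104,0,0,0,0, 0,-1,-104,0,0,0,0]'; python3 -m inch '[0,0,-1,0,0,0,0, 0,0,-1,0,0,0,0]'
```

```text
clock: 21.57
eef_pos: [0.4429, -0.0715, 0.0376]
tool_rot: [0.012, 1.0, -0.0, 0.001]
ft_force: [-0.1, -0.7, -2.8]
grip_width: 0.0488
grasp_force: 64.8
clock: 21.73
eef_pos: [0.4424, -0.0717, 0.0363]
tool_rot: [0.012, 1.0, -0.0, 0.001]
ft_force: [-0.5, -1.0, -3.5]
grip_width: 0.0488
grasp_force: 64.8
```

Release, rise, and back off towards the base to clear the views.

```bash
python3 -m inch '[0,0,0,0,0,0,72, 0,0,0,0,0,0,72, 0,0,0,0,0,0,72, 0,0,0,0,0,0,72, 0,0,0,0,0,0,72, 0,0,25,0,0,0,72, 0,0,60,0,0,0,72, 0,0,100,0,0,0,72]'; python3 -m inch '[0,0,50,0,0,0,72, -80,0,80,0,0,0,72, -150,0,80,0,0,0,72, -150,0,80,0,0,0,72, -150,0,80,0,0,0,72, -150,0,80,0,0,0,72, -150,0,80,0,0,0,72, -150,0,80,0,0,0,72]'; python3 - <<'E'
from workcell import bot
import cv2,numpy as np
a=bot.camera("top")[180:330,130:510];b=bot.camera("scene")[170:420,190:470]
cv2.imwrite("pics/f.png",np.vstack([cv2.resize(a,(600,237)),np.pad(cv2.resize(b,(400,357)),((0,0),(0,200),(0,0)))]))
E
```

```text
clock: 22.4
eef_pos: [0.4397, -0.0713, 0.1351]
tool_rot: [0.012, 1.0, 0.0, -0.003]
ft_force: [1.4, -0.2, -0.6]
grip_width: 0.0615
grasp_force: 0.0
clock: 23.07
eef_pos: [0.2924, -0.0718, 0.2159]
tool_rot: [0.013, 1.0, -0.0, 0.001]
ft_force: [1.2, -0.4, -0.7]
grip_width: 0.0612
grasp_force: 0.0
```

View pics/f.png

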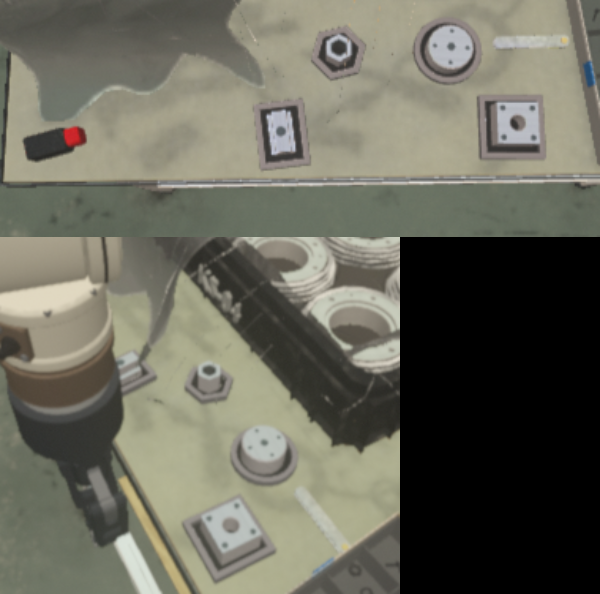

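All four pieces lie flat in their trays: T-nut at (280,132), hex nut at (338,48), pad at (450,45) and riser at (517,122). The stamp and feeler have not moved.

```bash
python3 -c "
from workcell import bot
print(bot.job_done())"
```

```text
the job is handed in; nothing more can be done
None
```

The job is handed in: the last pictures show all four pieces lying flat in their matching trays, with the number stamp and feeler gauge left untouched, at about 23 s on the robot's clock.

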